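Kick out the leg of an antenna stand and hold the stand upright

ROBOT

A 6-joint arm with a two-finger parallel gripper is mounted at the origin on the work surface; the furniture and walls round the work are solid. World frame = base frame: x ahead of the robot, y to its left, z up, the work surface at z = 0. Lengths are in mm, angles in rad, forces in N, time in s.
With the tool pointing down it reaches from about 350 to 875 mm from the base axis. Payload 4.2 kg.
Tool frame: the origin (TCP) lies at the very end of the fingers, on their centre line; the grasp point (between the pads) lies 19 mm behind it; z points along the fingers, y is the direction in which the jaws open and shut (so a half turn about z gives the same grasp; the last joint's range is limited). The gripper opens to 85 mm and grips with 20 to 120 N. Pads are 22 mm wide; open, the fingers measure 114 mm over their backs; the gripper's body (76 mm by 85 mm) begins 54 mm behind the grasp point. The pads swing forward as they close: fully open they stand 13 mm farther back than shut.
Start: joints at [1.423, 0.385, 0.008, 0, -1.194, -0.259], TCP at [247.262, 573.987, 231.312] pointing down, gripper open.
Joint ranges: [-3.14, 3.14], [-1.21, 2.06], [-1.07, 1.41], [-3.16, 2.05], [-2.99, -0.16], [-3.1, 3.1]. Speed limits (rad/s): [2.79, 2.79, 3.14, 3.14, 3.14, 3.14].

INTERFACE

Orientations are given as a unit quaternion [x, y, z, w].
In Python, from bench import arm, optics, job gives the robot as it stands.
- The arm moves only by the tool send_rows, never from a script. Its argument "steps" is a list that holds one entry, the list of rows, each a list of 5 numbers: the shift along the tool's x, y, z in cm, then the turn about the tool's z in rad, then the opening, from 0 (shut) to 1 (fully open). A call has 1 to 10 rows; each row shifts and turns the pose as measured when the row begins, along the tool's axes as they then stand; what a row does not reach is not made up. A row lasts 1/12 s, in which the tool goes at most 41.7 mm and 7.16 degrees, less where a joint would pass 70% of its speed; a pose out of reach is approached as far as the arm can. A call with a gripper value outside its range is refused whole. The fingers move at their own pace and stop on an object; the grip force is fixed at half the most. Time passes only in rows, so rows that do not move let the fingers close. It gives the time, the measured TCP pose, the force and the opening at its end, in the units of the state.
- arm.read_state(): the state, without advancing time (a new reading comes with each control period).
- optics.get_image(name): name is "scene" or "top" or "wrist"; returns (picture, depth): 420x560x3 uint8, blue, green, red; 420x560 float32, mm along the optical axis (not along the pixel's ray), 0 where there is no reading.
- optics.get_calibration(name): a dict with "K" (3x3 intrinsics, pixels), "rvec" (rotation vector, rad) and "tvec" (3), from world to camera coordinates, as OpenCV has them; the wrist camera has in their place "hand_eye" (4x4, takes a point from camera to tool coordinates, whose origin is the TCP and whose axes are the flange's). Camera axes: x right, y down, z forward; pixel columns grow to the right and rows downward; lengths in mm; the calibration is good to about 2 mm. A picture is of the moment at which its call begins: read the wrist's pose just before it. get_calibration takes no time and is no camera call.
- job.job_done(): hands the job in, once; it reports no verdict.
The state is a dict: "clock": time; "joints": joint angles; "joint_vel": joint speeds; "joint_efforts": joint torques, N m; "position": TCP position; "ee_rot": TCP orientation; "contact_force": force on the tool from outside, world axes, zero at the start; "wrist_torque": the same for the moment, N m; "gripper_width": finger opening in mm.
Only numpy, scipy, OpenCV 4.12 (cv2) and the standard library are available. Lean on these libraries where they do the work, as an engineer would, in place of code of your own. Each camera call takes 0.05 s, during which the arm holds its last target. There are 200 camera calls.

TASK

Get the antenna stand ready for bolting an antenna to its hub. While the stand still leans back on the roller of its docking rail, push its side leg down past dead centre so that it springs all the way out; then take the stand by its top bar, bring it upright with its foot tube still in the channel of the rail, and finish with it still in your grip, held upright, because let go it would tip. Leave the flux pot, the solder spool and the torque wrench where they are.

Things in the scene. Friction and masses are not known exactly. Their poses are not given: they have to be found in the camera images.
- dock: Docking rail fixed to the bench, 240 mm long along its y: dark steel plate 8 mm thick, two aluminium curbs 10 mm high with a 35 mm wide channel between them for the stand's foot tube; grey back rest with a roller at its +x side. Origin on the bench under the channel's middle; x points away from the robot (turned by up to 0.3 rad), y along the channel to the left, z up.
- roller (a point): Middle of the dock's black rubber roller, 20 mm thick, on which the stand leans back at the start: 130 mm above the bench, 50 mm behind the channel's middle, between two grey uprights 142 mm high, 102 mm apart over their outer faces.
- stand: Loose antenna stand, 0.8 to 1.0 kg: round aluminium foot tube (28 mm thick, 180 mm long), flat post 40 mm wide, 16 mm thick, 208 mm up from the tube's axis, thin neck, black bar on top. Origin: middle of the tube's axis, 22 mm above the bench. z up the post, y along the tube to the left, x away from the robot. Leans back about 0.28 rad at first. Upright it cannot stand by itself: the foot is round.
- top_bar (a point): Middle of the stand's top bar: round, black, 22 mm thick, 90 mm long along the stand's y, 245 mm above the foot tube's axis. Under it a neck 10 mm thick; the post begins 37 mm below the bar's axis. Axes as the stand's.
- hub (a point): Centre of the hub, a round aluminium flange 52 mm across on the robot's side of the post, 175 mm above the foot tube's axis; not to be handled.
- side_leg (a joint): Hinge of the stand's side leg, rad: 0 stowed (pointing left, rising 0.26 rad), growing as the leg swings down, 1.66 fully out (0.17 rad short of straight down). Axis: the stand's x through leg_pivot. An over-centre spring drives it back to 0 before 0.83 and out to 1.66 after it, so pushed past the middle it snaps out by itself. About 2 N near the free end pushes it over.
- leg_pivot (a point): Pivot of the side leg, on a boss at the robot's side of the post: in the stand's frame 30 mm in front (-x), 10 mm left (+y), 133 mm up (z).
- leg_tip (a point): Free end of the side leg: steel rod 11 mm thick, black rubber foot 16 mm thick on its last 22 mm, 145 mm from the pivot. The rod slants towards the robot by 0.35 rad at every joint value: the tip is 50 mm nearer the robot (-x of the stand) than the pivot. With the leg out and the stand upright the tip hangs about 13 mm over the bench; let go, the stand would fall forward on it or back on the roller.
- flux_pot: Bystander: small yellow jar with a white lid, 37 mm across, 28 mm high, behind the dock to the left. Origin: centre of its underside.
- solder_spool: Bystander: spool of solder, 56 mm across, 40 mm high, behind the dock to the right. Origin: centre of its underside.
- torque_wrench: Bystander: slim torque wrench lying flat, 156 mm long (along its y), 15 mm high, between the robot and the dock. Origin: middle of its underside.

How it is judged:
By the outcome, as a careful person would: the job done as asked, in the order asked, and still so for the second after the job is handed in, while the arm keeps its last pose, push and grip.
It also fails if it takes over 48 s, if anything falls off the work surface, if the arm or the gripper's body presses on something with over 40 N, if the wrist force passes 120 N, or if a joint passes its speed limit or range.

## Working session

There is one attempt and no reset: what is moved stays moved. The work goes in short steps, Python scripts to look and compute and a tool call to move; the robot and the scene stay as the last step left them, time stands still between calls to the robot, and variables do not carry over. Pictures are saved under pics/ and viewed, about 8 in all and at most 12, crops included, and the job is handed in when it is done.

Besides the shell and the picture viewer there is one more tool, called after "Call:" by a JSON object that holds its "method" and its "body", one argument or row to a line. send_rows: Moves the arm, as the interface text tells. Its arguments: {"type":"object","properties":{"steps":{"type":"array","items":{"type":"array","items":{"type":"array","items":{"type":"number"}}}}},"required":["steps"]}

```bash
mkdir -p pics; ls
cat > h.py <<'E'
import numpy as np, cv2
from scipy.spatial.transform import Rotation as R
from bench import arm, optics, job
def cal(n):
    c=optics.get_calibration(n); return np.array(c["K"],float),c
def snap(n,f=None):
    im,d=optics.get_image(n)
    if f: cv2.imwrite("pics/"+f,im)
    np.save(f"{n}_d.npy",d); cv2.imwrite(f"{n}_c.png",im); return im,d
def ext(n,st=None):
    K,c=cal(n)
    if "hand_eye" in c:
        H=np.array(c["hand_eye"]);T=np.eye(4);T[:3,:3]=R.from_quat(st["ee_rot"]).as_matrix();T[:3,3]=st["position"]
        return K,T@H
    T=np.eye(4);T[:3,:3]=cv2.Rodrigues(np.array(c["rvec"],float))[0];T[:3,3]=np.ravel(c["tvec"]);return K,np.linalg.inv(T)
def cloud(n,d,st=None):
    K,T=ext(n,st);v,u=np.mgrid[:d.shape[0],:d.shape[1]]
    p=np.stack([(u-K[0,2])/K[0,0]*d,(v-K[1,2])/K[1,1]*d,d],-1)
    P=p@T[:3,:3].T+T[:3,3];P[d<=0]=np.nan;return P
E
python3 - <<'E'
from h import *
s=arm.read_state();print(s)
a,_=snap("scene");b,_=snap("top")
cv2.imwrite("pics/1.png",a);cv2.imwrite("pics/2.png",b)
E
```

```text
pics
{'clock': 0.0, 'joints': array([ 1.42254833e+00,  3.85547901e-01,  6.63617774e-03, -5.09842326e-04,
       -1.19398594e+00, -2.58562408e-01]), 'joint_vel': array([-5.37378508e-04, -2.95554570e-04,  4.94251421e-04, -7.42614718e-05,
        7.76454950e-04,  1.10182568e-03]), 'joint_efforts': array([ 3.70525795e-04, -3.92290843e+01,  1.88409930e+01,  4.18619335e+00,
       -4.38168659e-03, -2.25877535e-06]), 'position': array([247.07233374, 573.46138231, 230.22924249]), 'ee_rot': array([ 9.79364817e-01, -2.02097490e-01, -1.78655017e-04,  1.06213415e-03]), 'contact_force': array([0.35408364, 0.88880803, 0.52254881]), 'wrist_torque': array([0.03964691, 0.05116795, 0.03816042]), 'gripper_width': 85.45592785921815}
```

View pics/1.png

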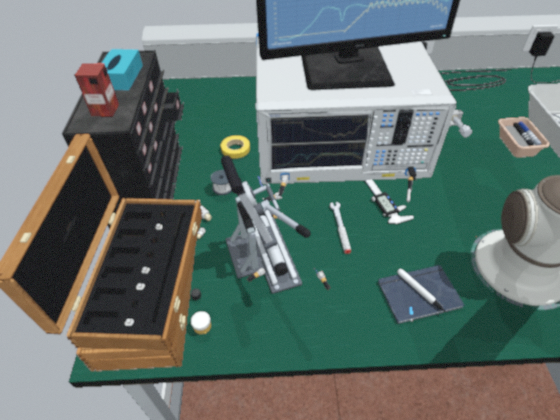

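View pics/2.png

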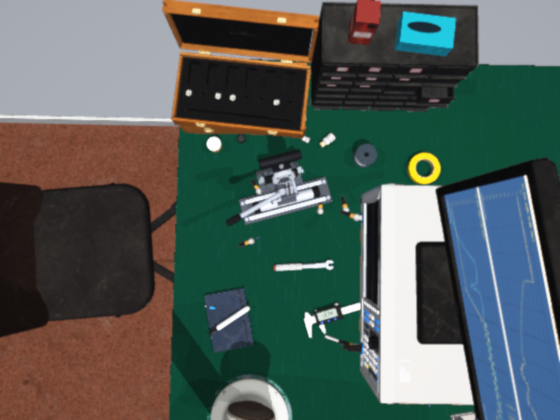

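The scene view shows the stand leaning towards the case, with the top bar at about (232,172), the side leg tip at about (305,232) and the hub between them. The top view shows the bar at about (280,160), the rail at about (285,200) and the leg tip at about (233,218). The wrench is at (303,266), the pot at (214,144) and the spool at (366,155).

Run:
```python
from h import *
for n,pts in (("scene",[(232,172),(237,185),(305,232),(295,228),(285,222),(275,218),(240,225),(240,250),(280,262),(298,285),(265,195),(201,322),(221,182),(340,228)]),
 ("top",[(262,162),(280,158),(298,155),(233,218),(240,214),(285,200),(328,195),(244,215),(291,186),(303,266),(214,144),(366,155),(250,405)])):
    d=np.load(n+"_d.npy");P=cloud(n,d)
    for u,v in pts: print(n,(u,v),np.round(P[v,u]))
    K,T=ext(n);print("cam",T[:3,3].round())
    im=cv2.imread(n+"_c.png")
    if n=="scene": c=im[140:300,190:350]
    else: c=im[120:250,190:370]
    cv2.imwrite(f"pics/c_{n}.png",cv2.resize(c,None,fx=4,fy=4,interpolation=cv2.INTER_CUBIC))
a=cv2.imread("pics/c_scene.png")[:600];b=cv2.imread("pics/c_top.png")
cv2.imwrite("pics/3.png",cv2.resize(np.hstack([cv2.resize(a,(520,520)),cv2.resize(b,(720,520))]),(800,336)))
```

```text
scene (232, 172) [631. -57. 268.]
scene (237, 185) [621. -22. 269.]
scene (305, 232) [503.  46. 211.]
scene (295, 228) [519.  27. 201.]
scene (285, 222) [ 530. -159.    1.]
scene (275, 218) [ 554. -175.   -1.]
scene (240, 225) [ 635. -107.   58.]
scene (240, 250) [639. -72.   9.]
scene (280, 262) [548. -16.  34.]
scene (298, 285) [510.  24.   1.]
scene (265, 195) [ 578. -256.    0.]
scene (201, 322) [710. 115.  27.]
scene (221, 182) [ 689. -270.   40.]
scene (340, 228) [ 398. -123.   12.]
cam [559. 516. 791.]
top (262, 162) [623. -28. 268.]
top (280, 158) [632. -65. 267.]
top (298, 155) [ 639. -103.  268.]
top (233, 218) [507.  36. 208.]
top (240, 214) [516.  21. 199.]
top (285, 200) [562. -81.  52.]
top (328, 195) [ 581. -196.    7.]
top (244, 215) [514.  12. 198.]
top (291, 186) [590. -94. 121.]
top (303, 266) [ 392. -132.   13.]
top (214, 144) [708. 108.  27.]
top (366, 155) [ 690. -295.   15.]
top (250, 405) [ 89.  -9. 163.]
cam [ 467.  -61. 1192.]
```

View pics/c_top.png

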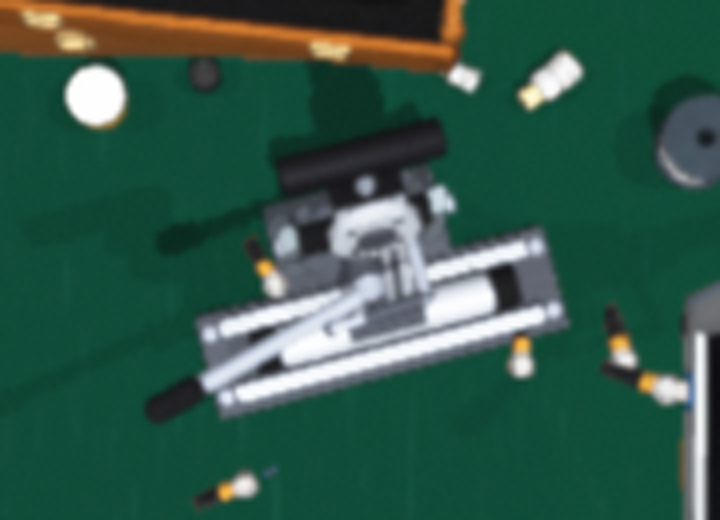

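Call:
{"method": "send_rows", "body": {
  "steps": [
    [[2.9,2.4,-1.0,0,0],[2.9,2.4,-1.0,0,0],[2.9,2.4,-1.0,0,0],[2.9,2.4,-1.0,0,0],[2.9,2.4,-1.0,0,0],[2.9,2.4,-1.0,0,0],[2.9,2.4,-1.0,0,0],[2.9,2.4,-1.0,0,0],[2.9,2.4,0,0,0],[2.9,2.4,0,0,0]]
  ]
}}

```text
clock: 0.93
position: [420.8, 228.6, 308.7]
ee_rot: [0.981, -0.196, -0.001, 0.007]
contact_force: [1.0, 0.2, -0.3]
gripper_width: 0.0
```

Call:
{"method": "send_rows", "body": {
  "steps": [
    [[3.3,2.8,0,0,0],[3.3,2.8,0,0,0],[3.3,2.8,0,0,0],[3.3,2.8,0,0,0],[3.3,2.8,0,0,0],[0,0,0,0.12,0],[0,0,0,0.12,0],[0,0,0,0.12,0],[0,0,0,0.12,0],[0,0,0,0.12,0]]
  ]
}}

```text
clock: 1.77
position: [514.5, 31.3, 307.2]
ee_rot: [0.873, -0.488, -0.002, 0.009]
contact_force: [0.6, -0.1, -0.0]
gripper_width: -0.1
```

Call:
{"method": "send_rows", "body": {
  "steps": [
    [[0,0,0,0.12,0],[0,0,0,0.12,0],[0,0,0,0.12,0],[0,0,0,0,0]]
  ]
}}

```text
clock: 2.1
position: [513.2, 30.6, 304.9]
ee_rot: [0.766, -0.643, -0.002, 0.011]
contact_force: [0.7, 0.5, -0.1]
gripper_width: 0.0
```

```bash
cat >> h.py <<'E'
def go(target):
    s=arm.read_state();M=R.from_quat(s["ee_rot"]).as_matrix()
    print("pos",s["position"].round(1),"F",s["contact_force"].round(1),"xt",M[:,0].round(3),"zt",M[:,2].round(3),"w",s["gripper_width"].round(1))
    print("clk",s["clock"],"shift cm",(M.T@(np.array(target)-s["position"])/10).round(2)); return s
E
python3 - <<'E'
from h import *
s=go([527,20,215]); im,d=snap("wrist","4.png");P=cloud("wrist",d,s)
np.save("P.npy",P)
E
```

```text
Traceback (most recent call last):
  File "h.py", line 22, in go
    print("pos",s["position"].round(1),"F",s["contact_force"].round(1),"xt",M[:,0].round(3),"zt",M[:,2].round(3),"w",s["gripper_width"].round(1))
                                                                                                                     ^^^^^^^^^^^^^^^^^^^^^^^^
AttributeError: 'float' object has no attribute 'round'
```

```bash
sed -i 's/s\["gripper_width"\].round(1)/round(s["gripper_width"],1)/' h.py
python3 - <<'E'
from h import *
s=go([527,20,215]); im,d=snap("wrist","4.png");P=cloud("wrist",d,s)
np.save("P.npy",P)
K,T=ext("wrist",s);W=np.linalg.inv(T)
for p in [(506,52,205),(631,-65,257),(527,20,190)]:
    c=W[:3,:3]@p+W[:3,3];print(p,(K@c/c[2])[:2].round())
E
```

```text
pos [513.2  30.6 304.9] F [ 0.7  0.5 -0.1] xt [ 0.174 -0.985  0.012] zt [-0.017 -0.015 -1.   ] w 0.0
clk 2.1 shift cm [ 1.17 -1.34  8.99]
(506, 52, 205) [286. 241.]
(631, -65, 257) [76. 15.]
(527, 20, 190) [266. 190.]
```

View pics/4.png

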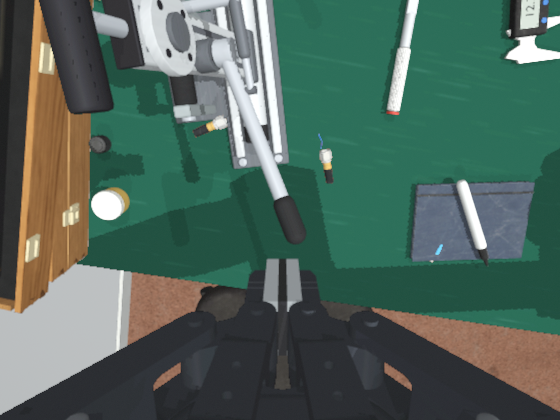

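The leg is in view: pivot at about (228,65), rubber foot from (280,200) to (294,238). The closed fingertips are at (282,262), and the predicted leg tip is within about 8 px.

Run:
```python
from h import *
P=np.load("P.npy")
for u,v in [(291,230),(283,208),(275,185),(262,150),(248,115),(66,20),(85,70),(98,105)]: print(u,v,P[v,u].round())
```

```text
291 230 [505.  40. 212.]
283 208 [513.  27. 207.]
275 185 [521.  14. 197.]
262 150 [534.  -8. 190.]
248 115 [549. -30. 181.]
66 20 [629. -60. 269.]
85 70 [622. -41. 266.]
98 105 [616. -26. 264.]
```

Call:
{"method": "send_rows", "body": {
  "steps": [
    [[0.5,-0.1,2.2,-0.02,0],[0.5,-0.1,2.2,-0.02,0],[0,0,2.2,0,0],[0,0,1.6,0,0],[0,0,0,0,0]]
  ]
}}

```text
clock: 2.57
position: [516.4, 19.8, 221.0]
ee_rot: [0.786, -0.618, -0.001, 0.01]
contact_force: [0.3, -0.1, 0.1]
gripper_width: -0.1
```

Call:
{"method": "send_rows", "body": {
  "steps": [
    [[0,0.0,0.8,0,0],[0,0.1,0.8,0,0],[0,0.25,0.8,0,0],[0,0.25,0.8,0,0],[0,0.25,0.8,0,0],[0,0.25,0.8,0,0],[0,0.25,0.8,0,0]]
  ]
}}

```text
clock: 3.15
position: [505.4, 16.7, 165.6]
ee_rot: [0.788, -0.615, 0.003, 0.005]
contact_force: [0.4, 0.2, 0.8]
gripper_width: 0.2
```

Run:
```python
from h import *
s=go([481,13,95]); im,d=snap("wrist","5.png")
```

```text
pos [505.4  16.7 165.6] F [0.4 0.2 0.8] xt [ 0.244 -0.97   0.011] zt [-0.002 -0.012 -1.   ] w 0.2
clk 3.15 shift cm [-0.31  2.42  7.07]
```

View pics/5.png

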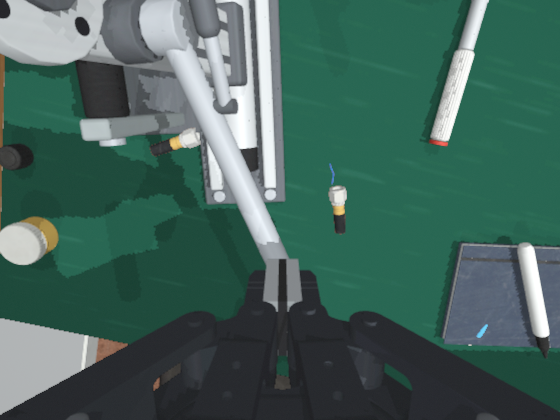

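The rod runs under the closed fingertips, meeting them at about (278,258), so the contact is good. I'll carry on pushing.

Call:
{"method": "send_rows", "body": {
  "steps": [
    [[0,0.3,0.8,0,0],[0,0.3,0.8,0,0],[0,0.3,0.8,0,0],[0,0.3,0.8,0,0],[0,0.3,0.8,0,0],[0,0.3,0.8,0,0],[0,0.3,0.8,0,0],[0,0.3,0.8,0,0],[0,0.2,0.8,0,0],[0,0,0,0,0]]
  ]
}}

```text
clock: 4.03
position: [471.9, 7.2, 82.4]
ee_rot: [0.788, -0.616, -0.001, 0.009]
contact_force: [-0.7, 0.1, -0.1]
gripper_width: -0.0
```

Run:
```python
from h import *
s=go([481,13,95]); im,d=snap("scene"); 
cv2.imwrite("pics/6.png",cv2.resize(im[120:310,170:370],None,fx=3,fy=3,interpolation=cv2.INTER_CUBIC))
```

```text
pos [471.9   7.2  82.4] F [-0.7  0.1 -0.1] xt [ 0.242 -0.97   0.01 ] zt [-0.013 -0.014 -1.   ] w -0.0
clk 4.0333 shift cm [-0.33 -1.01 -1.28]
```

View pics/6.png

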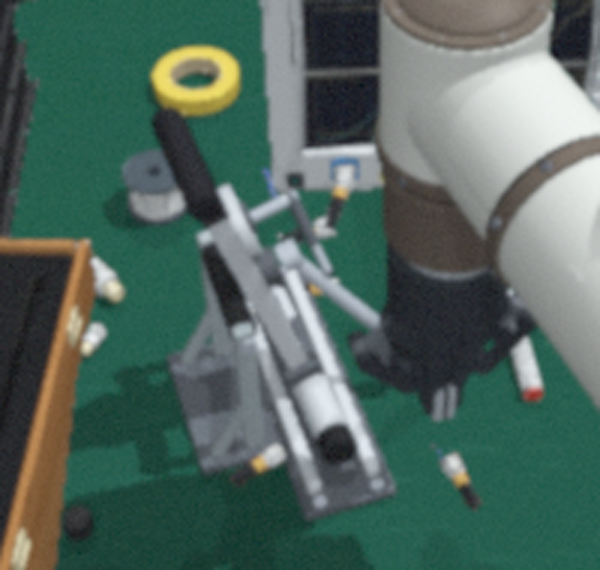

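Call:
{"method": "send_rows", "body": {
  "steps": [
    [[0,0,-2.3,0,0],[0,0,-2.5,0,0],[0,0,-2.5,0,0],[0,0,-2.5,0,0],[0,0,-2.5,0,0],[0,0,-2.5,0,0],[0,0,-2.5,0,0],[0,0,-2.5,0,1],[0,0,-2.5,0,1],[0,0,-2.0,0,1]]
  ]
}}

```text
clock: 4.92
position: [473.5, 10.0, 335.2]
ee_rot: [0.788, -0.616, -0.002, 0.012]
contact_force: [1.1, 0.4, -1.0]
gripper_width: 35.8
```

Run:
```python
from h import *
s=go([629,-65,330]); im,d=snap("wrist","7.png");P=cloud("wrist",d,s)
snap("scene");snap("top")
for n,dd,st in (("wrist",d,s),("scene",np.load("scene_d.npy"),None),("top",np.load("top_d.npy"),None)):
    P=cloud(n,dd,st);c=cv2.imread(n+"_c.png").max(2)
    m=(P[...,2]>248)&(P[...,2]<280)&(abs(P[...,0]-630)<40)&(abs(P[...,1]+65)<60)&(c<70)
    Q=P[m]
    if len(Q)<10: print(n,len(Q));continue
    # end extents along y axis
    q=Q[:,:2];r=cv2.minAreaRect(q.astype(np.float32));print(n,len(Q),r,Q[:,2].max(),np.percentile(Q[:,2],90))
    v,u=np.nonzero(m);print(u.min(),u.max(),v.min(),v.max())
```

```text
pos [473.5  10.  335.2] F [ 1.1  0.4 -1. ] xt [ 0.242 -0.97   0.011] zt [-0.019 -0.016 -1.   ] w 35.8
clk 4.9167 shift cm [ 11.03 -13.29   0.36]
wrist 3605 ((627.754638671875, -50.96224594116211), (20.54783821105957, 62.641204833984375), 18.52174186706543) 270.188048396971 268.1536524640814
4 75 0 119
scene 378 ((633.1925659179688, -61.977027893066406), (19.089555740356445, 89.61231994628906), 18.387548446655273) 269.79500487109317 268.18885169182556
221 243 156 193
top 438 ((630.08251953125, -63.71488952636719), (21.5498046875, 89.2408218383789), 17.829622268676758) 272.58080508386695 268.89813292294906
258 300 149 170
```

View pics/7.png

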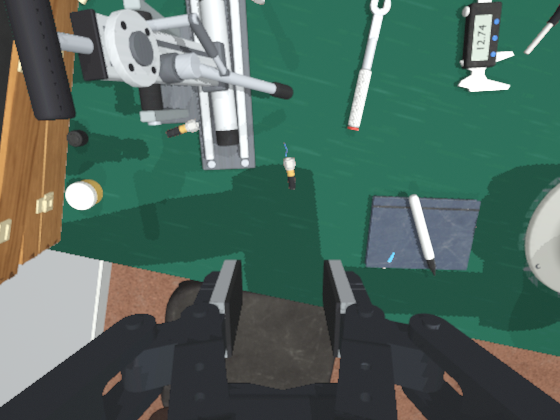

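Wrist view: the leg now points towards the robot with its foot at (287,91), so it has swung out. The bar runs from about (30,0) to (52,115). The gripper is opening.

Run:
```python
from h import *
s=arm.read_state()
P=cloud("wrist",np.load("wrist_d.npy"),s)
for u,v in [(287,91),(280,90),(255,82),(232,74)]: print("leg",P[v,u].round())
for n in ("top","scene"):
    P=cloud(n,np.load(n+"_d.npy"));c=cv2.imread(n+"_c.png").astype(int)
    grey=(c.max(2)-c.min(2)<25)
    m=(P[...,2]>4)&(P[...,2]<35)&(abs(P[...,0]-565)<110)&(abs(P[...,1]+80)<140)&grey
    lab=cv2.connectedComponentsWithStats(m.astype(np.uint8),connectivity=8);k=1+lab[2][1:,4].argmax()
    print(n,cv2.minAreaRect(P[lab[1]==k][:,:2].astype(np.float32)),lab[2][k])
    M=(P[...,2]>14)&(P[...,2]<21)&(c.min(2)>120)&(abs(P[...,0]-565)<110)&(abs(P[...,1]+80)<140)
    Q=P[M][:,:2];t=.3
    x=(Q-[565,-84])@[np.cos(t),np.sin(t)];y=(Q-[565,-84])@[-np.sin(t),np.cos(t)]
    for sel in (x>15,x<-15):
        if sel.sum()>10: print(n,"curb",sel.sum(),np.polyfit(y[sel],x[sel],1).round(3),y[sel].min().round(),y[sel].max().round())
go([630,-64,330])
```

```text
leg [486. -77.  55.]
leg [494. -76.  64.]
leg [520. -76.  97.]
leg [541. -77. 123.]
top ((575.1312255859375, -10.164047241210938), (129.1631317138672, 103.67169952392578), 15.741868019104004) [239 168  42  55 966]
top curb 194 [ 0.026 23.682] -101.0 114.0
top curb 251 [  0.029 -22.971] -115.0 113.0
scene ((596.5094604492188, -72.60063171386719), (130.2733154296875, 239.3266143798828), 15.743927001953125) [ 226  208   76   85 2654]
scene curb 304 [-2.5000e-02  3.3653e+01] -84.0 105.0
scene curb 277 [ -0.051 -21.572] -103.0 123.0
pos [473.9  10.3 334.6] F [ 0.1  1.  -0.5] xt [ 0.242 -0.97   0.011] zt [-0.017 -0.015 -1.   ] w 57.9
clk 5.0667 shift cm [ 10.98 -13.36   0.31]
```

Call:
{"method": "send_rows", "body": {
  "steps": [
    [[2.2,-2.7,0,-0.015,0.7],[2.2,-2.7,0,-0.015,0.7],[2.2,-2.7,0,0,0.7],[2.2,-2.7,0,0,0.7],[2.0,-2.5,0,0,0.7],[0,0,0,0,0.7]]
  ]
}}

```text
clock: 5.57
position: [632.2, -60.9, 325.5]
ee_rot: [0.799, -0.601, -0.007, 0.013]
contact_force: [0.3, 0.0, -1.0]
gripper_width: 59.7
```

Run:
```python
from h import *
P=cloud("top",np.load("top_d.npy"));m=(P[...,0]>650)&(P[...,0]<740)&(P[...,1]>-150)&(P[...,1]<20);print(np.nanmax(P[m][:,2]))
s=go([630,-64,235]); im,d=snap("wrist","8.png")
P=cloud("wrist",d,s);c=im.max(2)
m=(P[...,2]>248)&(P[...,2]<280)&(c<70)&(abs(P[...,0]-630)<40);print(m.sum(),cv2.minAreaRect(P[m][:,:2].astype(np.float32)) if m.sum()>20 else 0)
```

```text
263.7767834728468
pos [632.2 -60.9 325.5] F [ 0.3  0.  -1. ] xt [ 0.276 -0.961  0.005] zt [-0.027 -0.013 -1.   ] w 59.7
clk 5.5667 shift cm [0.19 0.04 9.05]
1989 ((633.5633544921875, -64.09394836425781), (21.236759185791016, 88.84445190429688), 18.14965057373047)
```

View pics/8.png

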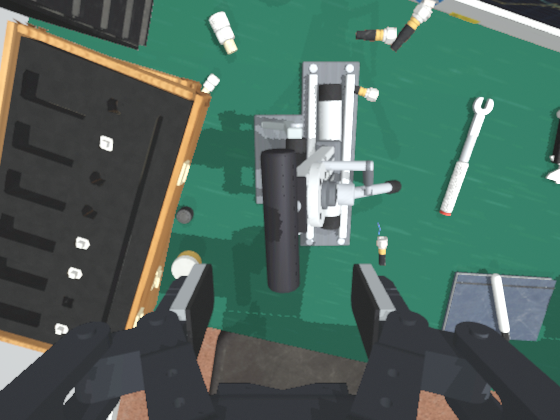

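Call:
{"method": "send_rows", "body": {
  "steps": [
    [[0.2,-0.2,1.5,0,0.7],[0,0,1.5,0,0.7],[0,0,1.5,0,0.7],[0,0,1.5,0,0.7],[0,0,1.5,0,0.7],[0,0,1.3,0,0.7],[0,0,0,0,0.7]]
  ]
}}

```text
clock: 6.2
position: [623.1, -61.1, 228.6]
ee_rot: [0.799, -0.601, -0.012, 0.016]
contact_force: [-0.3, 1.1, -1.8]
gripper_width: 59.8
```

Run:
```python
from h import *
go([632,-64,235])
```

```text
pos [623.1 -61.1 228.6] F [-0.3  1.1 -1.8] xt [ 0.277 -0.961 -0.   ] zt [-0.039 -0.011 -0.999] w 59.8
clk 6.2 shift cm [ 0.52 -0.75 -0.67]
```

Call:
{"method": "send_rows", "body": {
  "steps": [
    [[0.3,-0.4,-0.35,0,0.7],[0.2,-0.4,-0.3,0,0.7],[0,0,0,0,0.7]]
  ]
}}

```text
clock: 6.45
position: [631.7, -63.2, 236.3]
ee_rot: [0.799, -0.601, -0.012, 0.017]
contact_force: [0.1, 0.6, -0.3]
gripper_width: 59.7
```

Run:
```python
from h import *
go([632,-64,235])
```

```text
pos [631.7 -63.2 236.3] F [ 0.1  0.6 -0.3] xt [ 0.278 -0.96   0.   ] zt [-0.04  -0.012 -0.999] w 59.7
clk 6.45 shift cm [ 0.09 -0.01  0.13]
```

Close slowly.

Call:
{"method": "send_rows", "body": {
  "steps": [
    [[0,0,0,0,0.45],[0,0,0,0,0.35],[0,0,0,0,0.3],[0,0,0,0,0.25],[0,0,0,0,0.15],[0,0,0,0,0.05],[0,0,0,0,0],[0,0,0,0,0],[0,0,0,0,0]]
  ]
}}

```text
clock: 7.2
position: [632.9, -63.4, 239.4]
ee_rot: [0.8, -0.6, -0.01, 0.015]
contact_force: [-0.9, -0.3, 0.1]
gripper_width: 20.3
```

Run:
```python
from h import *
go([632,-64,235])
s=arm.read_state();print(s["wrist_torque"].round(2))
```

```text
pos [632.9 -63.4 239.4] F [-0.9 -0.3  0.1] xt [ 0.279 -0.96   0.002] zt [-0.035 -0.012 -0.999] w 20.3
clk 7.2 shift cm [0.04 0.09 0.45]
[-0.1  -0.01  0.14]
```

Call:
{"method": "send_rows", "body": {
  "steps": [
    [[0,0.4,-0.1,0,0],[0,0.4,-0.1,0,0],[0,0.4,-0.08,0,0],[0,0.4,-0.08,0,0],[0,0.4,-0.07,0,0],[0,0.4,-0.07,0,0]]
  ]
}}

```text
clock: 7.7
position: [613.3, -69.5, 244.7]
ee_rot: [0.799, -0.601, -0.006, 0.01]
contact_force: [1.9, -0.3, -3.8]
gripper_width: 20.1
```

Run:
```python
from h import *
go([567,-82,249])
```

```text
pos [613.3 -69.5 244.7] F [ 1.9 -0.3 -3.8] xt [ 0.277 -0.961  0.002] zt [-0.021 -0.009 -1.   ] w 20.1
clk 7.7 shift cm [-0.08  4.8  -0.32]
```

Call:
{"method": "send_rows", "body": {
  "steps": [
    [[0,0.4,-0.05,0,0],[0,0.4,-0.05,0,0],[0,0.4,-0.04,0,0],[0,0.4,-0.04,0,0],[0,0.4,-0.03,0,0],[0,0.4,-0.02,0,0],[0,0.4,-0.01,0,0]]
  ]
}}

```text
clock: 8.28
position: [585.6, -77.4, 250.4]
ee_rot: [0.799, -0.601, -0.003, 0.007]
contact_force: [3.5, -0.5, -1.5]
gripper_width: 20.4
```

Run:
```python
from h import *
go([567,-82,248.5])
```

```text
pos [585.6 -77.4 250.4] F [ 3.5 -0.5 -1.5] xt [ 0.278 -0.961  0.004] zt [-0.012 -0.007 -1.   ] w 20.4
clk 8.2833 shift cm [-0.08  1.91  0.22]
```

Call:
{"method": "send_rows", "body": {
  "steps": [
    [[0,0.4,0.08,0,0],[0,0.4,0.08,0,0],[0,0.4,0.06,0,0],[0,0.35,0.04,0,0],[0,0.3,0.04,0,0],[0,0,0,0,0],[0,0,0,0,0]]
  ]
}}

```text
clock: 8.87
position: [567.3, -83.2, 252.1]
ee_rot: [0.8, -0.6, 0.001, 0.004]
contact_force: [3.4, 0.2, 1.1]
gripper_width: 20.0
```

Run:
```python
from h import *
s=go([567,-82,248.5]); 
im,d=snap("scene");cv2.imwrite("pics/9.png",cv2.resize(im[120:310,170:370],None,fx=3,fy=3,interpolation=cv2.INTER_CUBIC))
```

```text
pos [567.3 -83.2 252.1] F [3.4 0.2 1.1] xt [ 0.279 -0.96   0.007] zt [-0.003 -0.008 -1.   ] w 20.0
clk 8.8667 shift cm [-0.12 -0.01  0.36]
```

View pics/9.png

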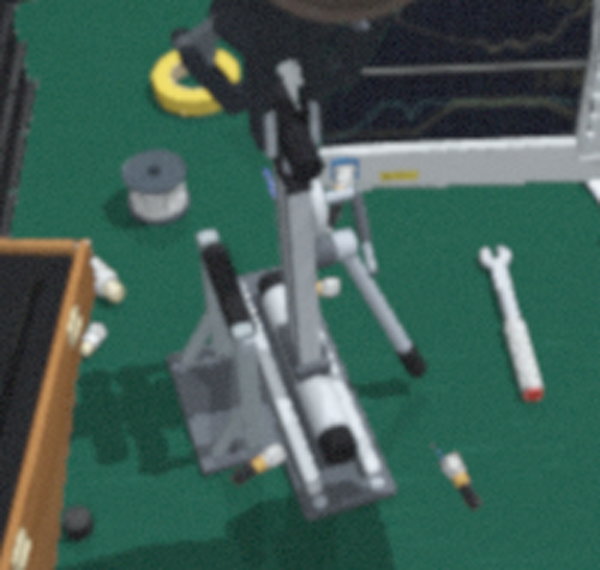

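The stand looks upright in the grip, with its foot tube in the channel and its leg out with the tip above the bench. Next I'll put numbers on the lean and the tube height.

```bash
cat > m.py <<'E'
from h import *
s=go([567,-82,248.5]);t=.275
def loc(P):
    Q=P-np.array([565,-84,0]);return np.stack([Q[...,0]*np.cos(t)+Q[...,1]*np.sin(t),-Q[...,0]*np.sin(t)+Q[...,1]*np.cos(t),Q[...,2]],-1)
im,d=snap("scene");L=loc(cloud("scene",d))
sel=(abs(L[...,0])<30)&(abs(L[...,1])<35)
zs=[];xs=[];mx=[]
for z in range(60,205,10):
    q=L[sel&(abs(L[...,2]-z)<6)]
    q=q[q[:,1]>5]
    if len(q)>4: zs.append(z);b=q[q[:,0]>-12];xs.append(np.percentile(b[:,0],90));mx.append(np.median(b[:,0]))
print(np.c_[zs,xs,mx].round(1).tolist());print("slope",np.polyfit(zs,xs,1)[0].round(3),np.polyfit(zs,mx,1)[0].round(3))
for n,lo,hi in (("scene",40,80),("scene",-60,-30)):
    q=L[(abs(L[...,0])<16)&(L[...,1]>lo)&(L[...,1]<hi)&(L[...,2]<60)&(L[...,2]>26)]
    if len(q): print("tube top",lo,len(q),np.percentile(q[:,2],[80,95]).round(1),np.median(q[:,0]).round(1))
c=im.max(2);q=L[(c<60)&(L[...,0]<-50)&(L[...,0]>-110)&(abs(L[...,1]-33)<25)&(L[...,2]<60)&(L[...,2]>8)]
if len(q): print("leg tip",len(q),q.mean(0).round(),q.min(0).round())
E
python3 m.py
```

```text
pos [567.3 -83.2 252.1] F [2.4 0.4 0.9] xt [ 0.279 -0.96   0.007] zt [-0.003 -0.008 -1.   ] w 20.3
clk 8.9167 shift cm [-0.13 -0.01  0.36]
[[60.0, 7.5, 0.5], [70.0, 7.5, 2.5], [80.0, 7.4, 0.4], [90.0, 7.9, 1.7], [100.0, 8.3, 2.8], [110.0, 8.0, 3.3], [120.0, 8.4, 1.5], [130.0, 8.9, 3.0], [140.0, 8.9, 2.5], [150.0, 8.8, 0.4], [160.0, 8.8, -1.0], [170.0, 9.2, 1.3], [180.0, 9.5, 3.2], [190.0, 9.5, 1.7], [200.0, 9.6, -0.8]]
slope 0.016 -0.006
tube top 40 165 [35.6 36.8] 0.7
tube top -60 37 [35.1 36.3] 7.2
leg tip 47 [-76.  35.  35.] [-85.  30.  21.]
```

Call:
{"method": "send_rows", "body": {
  "steps": [
    [[0,0.2,0.02,0,0],[0,0.15,0.02,0,0],[0,0,0,0,0],[0,0,0,0,0],[0,0,0,0,0]]
  ]
}}

```text
clock: 9.38
position: [565.3, -83.8, 252.1]
ee_rot: [0.8, -0.6, 0.002, 0.003]
contact_force: [2.1, 1.4, 1.8]
gripper_width: 20.3
```

```bash
python3 m.py
```

```text
pos [565.3 -83.8 252.1] F [2.1 1.4 1.8] xt [ 0.28  -0.96   0.007] zt [-0.    -0.008 -1.   ] w 20.3
clk 9.3833 shift cm [-0.13 -0.22  0.36]
[[60.0, 7.3, 0.7], [70.0, 7.0, 2.0], [80.0, 7.4, 1.4], [90.0, 7.6, 2.1], [100.0, 7.6, 1.3], [110.0, 7.7, 1.4], [120.0, 7.5, 1.5], [130.0, 7.9, 3.0], [140.0, 8.0, 2.5], [150.0, 7.8, -0.3], [160.0, 7.6, -2.4], [170.0, 8.0, 1.9], [180.0, 7.8, 1.7], [190.0, 8.1, -0.4], [200.0, 8.2, -1.4]]
slope 0.007 -0.015
tube top 40 169 [35.2 36.2] 0.5
tube top -60 37 [35.5 36.2] 6.1
leg tip 46 [-76.  35.  34.] [-85.  31.  18.]
```

```bash
python3 -c "
from h import *
print(job.job_done())"
```

```text
the job is handed in; nothing more can be done
None
```

I finished the job and handed it in at about 9.4 s of the 48 s allowed. With the stand still leaning on the roller, I pushed the side leg past centre with the closed fingertips, and it sprang out. Then I took the stand by its top bar, swung it upright along an arc about its foot, and kept hold of it.

What the last checks showed:
- **Uprightness:** the post leans back about 0.007 rad by a fit to its rear edge. A second, noisier fit to the middle of the same points gave 0.015 rad forward. The two disagree in sign, but both are within 1°.
- **Foot tube:** it is seated in the channel, with its top about 36 mm above the bench as expected.
- **Side leg:** it is fully out. The wrist view just after the push matched the fully-out prediction, and with the stand upright the lowest foot point I could see was about 18 mm above the bench, against the expected 13 mm.
- **Grip:** the opening is 20.3 mm on a 22 mm bar, and the wrist force is about 3 N.
- **One discrepancy:** the tool finished about 3.6 mm higher than I worked out. The tube still measured as seated, so I think the bar slid a little in the pads.
- **Bystanders:** the arm never went near the flux pot, spool or wrench. I did not measure their positions again at the end.

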